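Turn the weld piece and hold the spark-guard gate open

TASK

On the welding bench, turn the weld piece on its turntable clockwise until the turntable's white lug rests against the white stop, so that the bare side faces the gate for the next pass. Then pinch the yellow catch's two tabs fully together, after that the blue catch's in the same way, and swing the gate by its black handle past the stiff point until it stands about square to where it was. Keep holding the handle there against the closing spring: finish while still holding it, and leave the brush, the offcut and the pot alone.

Things in the scene. Friction and masses are not known exactly. Their poses are not given: they have to be found in the camera images.
- work_grip (a point): Rusty T-shaped weld piece fixed on a dark turntable, 140 mm across, behind the gate. Its upright web is 64 mm long (x axis), 12 mm thick (y), top 120 mm above the table. This point lies in the web on the turning axis, 98 mm above the table; z up. Silvery weld bead on its +y side, bare side (white chalk line) on -y.
- turntable (a joint): Turntable angle (rad), counter-clockwise from above positive; 0 when its white lug meets the white stop and the bare side faces the gate (hard limit at -0.03). It starts at 0.8 to 1.4. It turns with about 0.06 N m of friction and stays where it is left.
- yellow_squeeze (a point): The yellow catch: a pair of upright yellow tabs on a grey block, each 20 mm wide (y), 8 mm thick (x), from 55 to 105 mm above the table. This point is midway between their outer faces once squeezed, 87 mm above the table; z up, x the squeezing line. Outer faces: 21 mm off on -x and 31 mm on +x before, 15 mm each after. The catches sit 80 mm apart along y and may change places.
- blue_squeeze (a point): The blue catch: a pair of upright blue tabs on a grey block, each 20 mm wide (y), 8 mm thick (x), from 55 to 105 mm above the table. This point is midway between their outer faces once squeezed, 87 mm above the table; z up, x the squeezing line. Outer faces: 21 mm off on -x and 31 mm on +x before, 15 mm each after. The catches sit 80 mm apart along y and may change places.
- yellow_thumb (a joint): How far the yellow catch's tab on the -x side has moved towards its mate: 0 engaged, 0.006 m (hard stop) fully squeezed. It takes about 6 N to move and stays where it is left.
- blue_thumb (a joint): How far the blue catch's tab on the -x side has moved towards its mate: 0 engaged, 0.006 m (hard stop) fully squeezed. It takes about 6 N to move and stays where it is left.
- yellow_slide (a joint): How far the yellow catch's tab on the +x (gate) side has moved towards its mate: 0 engaged, 0.016 m (hard stop) fully squeezed. It takes about 6 N to move and stays where it is left. It draws a bolt that lets the gate go beyond about 0.0125.
- blue_slide (a joint): How far the blue catch's tab on the +x (gate) side has moved towards its mate: 0 engaged, 0.016 m (hard stop) fully squeezed. It takes about 6 N to move and stays where it is left. It draws a bolt that lets the gate go beyond about 0.0125.
- gate_handle: Black round upright handle on the gate, a sleeve that spins freely, 16 mm diameter, from 75 to 130 mm above the table; origin on its axis, 110 mm above the table, z up. The orange gate below is 8 mm thick, its top 75 mm above the table. Its yaw means nothing.
- hinge (a point): Point on the gate's vertical hinge axis, 110 mm above the table, 105 mm from the handle's axis. Its axes stay fixed: with the gate shut, the handle lies on -x from it; square open, the handle lies on -y from it.
- gate (a joint): Gate angle (rad): 0 shut, growing counter-clockwise from above as it opens, hard stop at 1.8. A spring shuts it (2 to 3 N at the handle when wide open). A spring plunger makes a stiff point from about 0.45 to 0.75 (up to about 6 N at the handle); let go beyond it, the gate falls back to about 1.0. It is locked until both catches are squeezed.
- wire_brush: Wire brush with a yellow handle lying on the table; bystander.
- offcut: Rusty channel offcut, 130 x 60 x 46 mm, lying on the table; bystander.
- pot: Small green open pot, 64 mm across, 60 mm tall; bystander.

How it is judged:
By the outcome, as a careful person would: the job done as asked, in the order asked, and still so for the second after the job is handed in, while the arm keeps its last pose, push and grip.
It also fails if it takes over 64 s, if anything falls off the work surface, if the arm or the gripper's body presses on something with over 40 N, if the wrist force passes 120 N, or if a joint passes its speed limit or range.

ROBOT

A 6-joint arm with a two-finger parallel gripper is mounted at the origin on the work surface. World frame = base frame: x ahead of the robot, y to its left, z up, the work surface at z = 0. Lengths are in m, angles in degrees, forces in N, time in s.
With the tool pointing down it reaches from about 0.2 to 0.875 m from the base axis. Payload 3.4 kg.
Tool frame: the origin (TCP) lies at the centre of the arm's flange, where the gripper is bolted on; the fingertips stand 199 mm ahead of it and the grasp point (between the pads) lies 180 mm ahead of it; z points along the fingers, y is the line along which they close (so a half turn about z gives the same grasp; the last joint's range is limited). The gripper opens to 94 mm and grips with 3 to 60 N. Pads are 16 mm wide; open, the fingers measure 119 mm over their backs; the gripper's body (75 mm by 177 mm) begins 78 mm behind the grasp point.
Start: joints at [-75.344, 15.808, 86.224, -0, 77.962, -6.933], TCP at [0.212, -0.535, 0.405] pointing down, gripper open.
Joint ranges: [-165.64, 165.64], [-43.16, 119.46], [12.63, 154.43], [-67.54, 247.53], [6.08, 155.33], [-154.97, 154.97]. Speed limits (degrees/s): [147.25, 147.25, 180, 180, 180, 180].

INTERFACE

Orientations are given as [roll, pitch, yaw] about the fixed x, y, z axes, in that order (R = Rz(yaw) Ry(pitch) Rx(roll)).
In Python, from cell import robot gives the robot as it stands. The module is installed in compiled form; this text tells all that it offers.
- The arm moves only by the tool step_arm, never from a script. Its argument "motion" is a list of rows, each a list of 3 entries, a list of its own where there are three numbers: the opening, from -1 (shut) to 1 (fully open), then the shift along the tool's x, y, z in m, then the turn about the tool's z in rad. In form: [[grip, [dx, dy, dz], twist], ...]. A call has 1 to 12 rows; each row shifts and turns the commanded pose from where the row before left it, along the tool's axes as they then stand; what a row does not reach is not made up. A row lasts 1/8 s, in which the tool goes at most 62.5 mm and 10.7 degrees, less where a joint would pass 70% of its speed; a pose out of reach is approached as far as the arm can. A call with a gripper value outside its range is refused whole. The fingers move at their own pace and stop on an object; "squeeze" is the grip in N (left out, the last holds). Time passes only in rows, so rows that do not move let the fingers close. It gives the time, the measured TCP pose, the force, the opening and the grip force at its end, in the units of the state.
- robot.state(): the state, without advancing time (a new reading comes with each control period).
- robot.camera(name): name is "scene" or "top" or "wrist"; returns a dict with "img" (400x640x3 uint8, blue, green, red), "mtx" (3x3 intrinsics, pixels), "dist" ([k1, k2, p1, p2, k3] as OpenCV has them; the pictures are not rectified), "R" (3x3) and "t" (3): a world point X has camera coordinates R X + t. Camera axes: x right, y down, z forward; pixel columns grow to the right and rows downward; lengths in m; the calibration is good to about 2 mm. A picture is of the moment at which its call begins. There is no depth.
- robot.job_done(): hands the job in; it is judged then, once.
The state is a dict: "t": time; "joints": joint angles; "qd": joint speeds; "joint_efforts": joint torques, N m; "eef_pos": TCP position; "tcp_rot": TCP orientation; "wrist_force": force on the tool from outside, world axes, zero at the start; "ft_torque": the same for the moment, N m; "grip_width": finger opening in m; "gripper_force": force on a finger pad.
Only numpy, scipy, OpenCV 4.12 (cv2) and the standard library are available. Lean on these libraries where they do the work, as an engineer would, in place of code of your own. Each camera call takes 0.05 s, during which the arm holds its last target. There are 200 camera calls.

## Working session

There is one attempt and no reset: what is moved stays moved. The work goes in short steps, Python scripts to look and compute and a tool call to move; the robot and the scene stay as the last step left them, time stands still between calls to the robot, and variables do not carry over. Pictures are saved under pics/ and viewed, at most 10 in all, crops included, and the job is handed in when it is done.

Besides the shell and the picture viewer there is one more tool, called after "Request:" by a JSON object that holds its "fn" and its "kwargs", one argument or row to a line. step_arm: Moves the arm, as the interface text tells. Its arguments: {"type":"object","properties":{"motion":{"type":"array","items":{"type":"array"}},"squeeze":{"type":"number"}},"required":["motion"]}

```bash
mkdir -p pics
python3 - <<'E'
from cell import robot
import cv2,numpy as np,pickle
d={}
for n in("scene","top"):
    c=robot.camera(n); d[n]=c; cv2.imwrite(f"pics/{n}0.png",c["img"])
    print(n,c["mtx"].tolist(),c["dist"],np.round(-c["R"].T@c["t"],3),np.round(c["R"],3).tolist())
pickle.dump(d,open("c0.pkl","wb"))
print(robot.state())
E
```

```text
scene [[506.521067464602, 0.0, 322.8877735477293], [0.0, 506.521067464602, 205.3848073177378], [0.0, 0.0, 1.0]] [-0.08304199  0.          0.          0.          0.        ] [ 1.234 -0.697  1.154] [[0.673, 0.74, 0.011], [0.549, -0.489, -0.678], [-0.496, 0.462, -0.735]]
top [[452.9279206151498, 0.0, 319.704578720885], [0.0, 452.9279206151498, 201.01482161897383], [0.0, 0.0, 1.0]] [-0.1067087  0.         0.         0.         0.       ] [ 0.428 -0.021  1.144] [[-0.025, -1.0, 0.006], [-0.994, 0.024, -0.111], [0.111, -0.009, -0.994]]
{'t': 0.1, 'joints': array([-7.53461709e+01,  1.58414522e+01,  8.62869616e+01, -5.92033385e-04,
        7.79633954e+01, -6.93335965e+00]), 'qd': array([-0.07124734, -0.03914332, -0.21388056,  0.10892644,  0.0811674 ,
       -0.05146281]), 'joint_efforts': array([ 1.56073067e-03, -4.05454051e+01, -2.37777758e+01,  7.04063661e-02,
        2.97853444e-02, -4.42403439e-05]), 'eef_pos': array([ 0.21148949, -0.53448072,  0.40392334]), 'tcp_rot': array([-1.79908792e+02, -1.05081467e-02,  2.15873043e+01]), 'wrist_force': array([ 0.02967683, -0.34401192, -0.30900327]), 'ft_torque': array([-0.02569054, -0.01179162,  0.01249762]), 'gripper_force': 0.0, 'grip_width': 0.0940512180359122}
```

View pics/scene0.png

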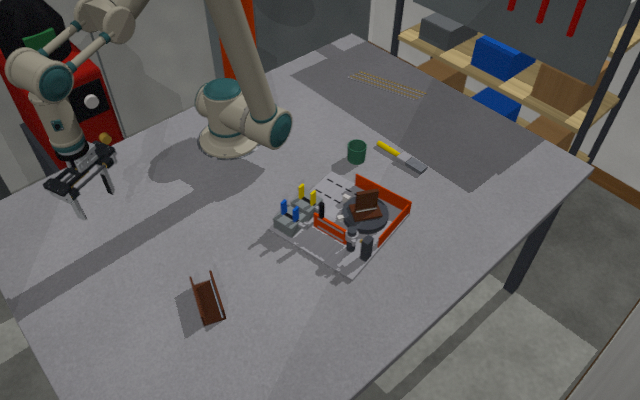

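View pics/top0.png

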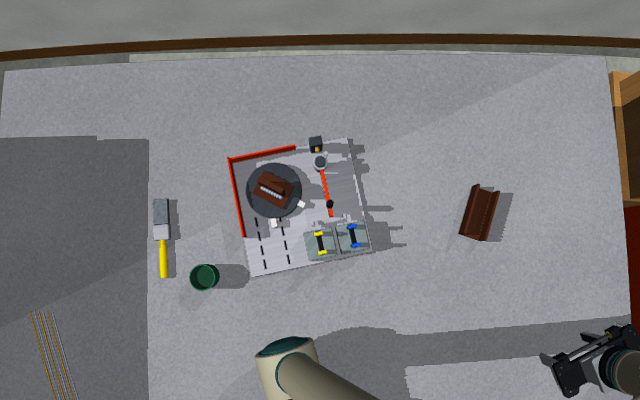

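```bash
cat > h.py <<'E'
import cv2,numpy as np,pickle
def ray(c,uv):
    p=cv2.undistortPoints(np.array([[uv]],float),c["mtx"],c["dist"])[0,0]
    d=c["R"].T@np.array([p[0],p[1],1]); return -c["R"].T@c["t"],d/np.linalg.norm(d)
def onz(c,uv,z):
    o,d=ray(c,uv); return o+d*(z-o[2])/d[2]
def tri(rs):
    A=sum(np.eye(3)-np.outer(d,d) for o,d in rs); b=sum((np.eye(3)-np.outer(d,d))@o for o,d in rs)
    return np.linalg.solve(A,b)
def proj(c,X): return cv2.projectPoints(np.array([X],float),cv2.Rodrigues(c["R"])[0],c["t"],c["mtx"],c["dist"])[0].ravel()
E
python3 - <<'E'
from h import *
d=pickle.load(open("c0.pkl","rb"))
a=cv2.resize(d["top"]["img"][130:285,220:400],None,fx=4.4,fy=3.85*4.4/3.85*0+3.8,interpolation=2)
a=cv2.resize(d["top"]["img"][130:280,220:390],None,fx=4,fy=4,interpolation=2);cv2.imwrite("pics/topc.png",a)
b=cv2.resize(d["scene"]["img"][165:285,265:425],None,fx=5,fy=5,interpolation=2);cv2.imwrite("pics/scenec.png",b)
E
```

```text
(no output)
```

View pics/topc.png

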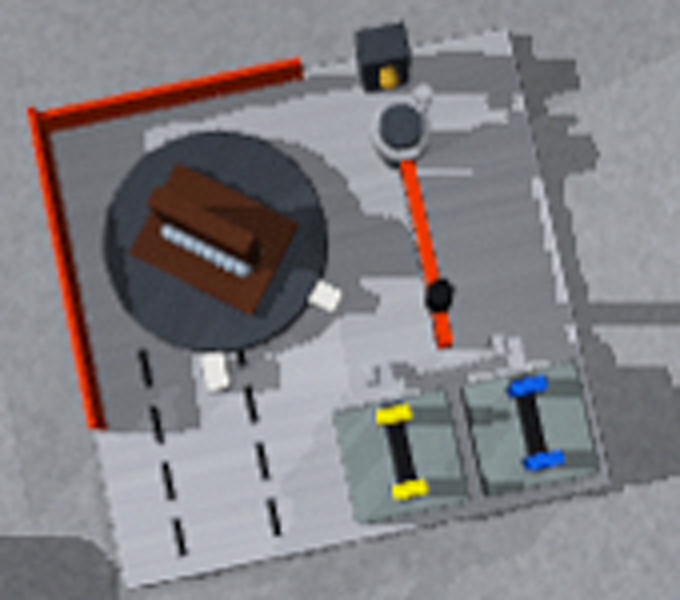

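View pics/scenec.png

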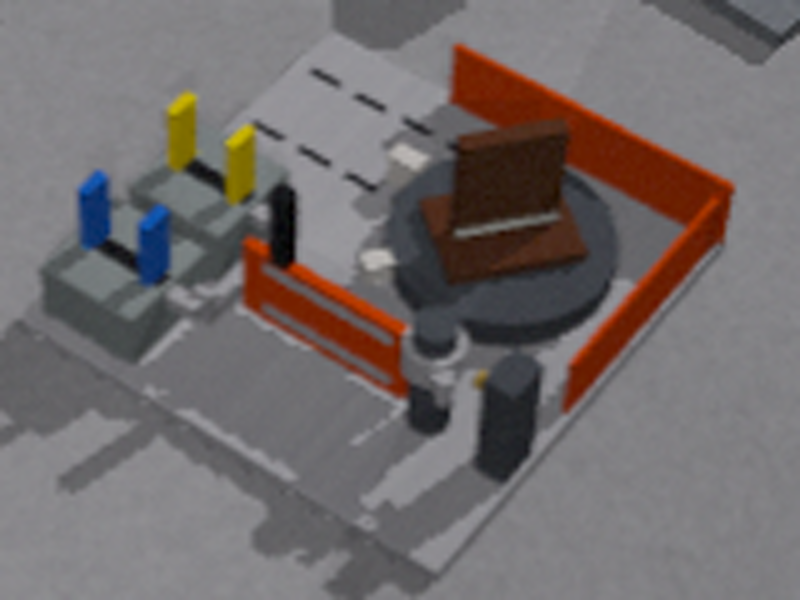

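Run:
```python
from h import *
d=pickle.load(open("c0.pkl","rb"));T,S=d["top"],d["scene"]
def blobs(c,col,roi):
    hsv=cv2.cvtColor(c["img"],cv2.COLOR_BGR2HSV)
    lo,hi={"y":((22,150,120),(35,255,255)),"b":((105,150,100),(125,255,255))}[col]
    m=cv2.inRange(hsv,lo,hi); x0,y0,x1,y1=roi
    z=np.zeros_like(m); z[y0:y1,x0:x1]=m[y0:y1,x0:x1]
    n,_,st,ce=cv2.connectedComponentsWithStats(z)
    return [(st[i].tolist(),ce[i].round(2).tolist()) for i in range(1,n) if st[i][4]>3]
for col in "yb":
    t=blobs(T,col,(290,215,380,260)); s=blobs(S,col,(265,165,330,235)); print(col,t,s)
    print([onz(T,b[1],.103).round(4) for b in t])
tc=lambda x,y:((x+.5)/4-.5+220,(y+.5)/4-.5+130)
sc=lambda x,y:((x+.5)/5-.5+265,(y+.5)/5-.5+165)
for n,a,b in [("handle top",(440,291),(283,190)),("hinge top",(401,125),(436,323)),("post top",(383,43),(512,365))]:
    rs=[ray(T,tc(*a)),ray(S,sc(*b))]; print(n,tri(rs).round(4),onz(T,tc(*a),.13).round(4),onz(S,sc(*b),.13).round(4))
print("tt",onz(T,tc(216,240),.035).round(4))
# web top corners, scene far/near ends
for p in [(151,192),(254,245)]: print("web T",onz(T,tc(*p),.12).round(4))
for p in [(457,140),(567,124)]: print("web S",onz(S,sc(*p),.12).round(4))
print("lug",onz(T,tc(324,295),.035).round(4),"stop",onz(T,tc(215,370),.035).round(4))
```

```text
y [([314, 231, 9, 5, 35], [318.0, 233.09]), ([318, 250, 9, 5, 33], [321.97, 251.88])] [([299, 184, 5, 15, 65], [300.92, 190.72]), ([310, 190, 6, 16, 67], [312.88, 196.94])]
[array([ 0.4696, -0.0244,  0.103 ]), array([ 0.4264, -0.0324,  0.103 ])]
b [([347, 224, 10, 5, 37], [351.49, 226.0]), ([351, 243, 10, 5, 36], [355.58, 244.69])] [([281, 199, 6, 16, 73], [283.38, 206.68]), ([293, 206, 6, 16, 75], [295.41, 213.39])]
[array([ 0.4839, -0.1018,  0.103 ]), array([ 0.4408, -0.1098,  0.103 ])]
handle top [ 0.5362 -0.0523  0.1344] [ 0.5369 -0.0521  0.13  ] [ 0.5329 -0.0499  0.13  ]
hinge top [ 0.6391 -0.033   0.0969] [ 0.6325 -0.0325  0.13  ] [ 0.6577 -0.0539  0.13  ]
post top [ 0.6882 -0.0238  0.0982] [ 0.6805 -0.0234  0.13  ] [ 0.7044 -0.0444  0.13  ]
tt [0.5822 0.0824 0.035 ]
web T [0.599  0.1115 0.12  ]
web T [0.5669 0.0529 0.12  ]
web S [0.5631 0.0565 0.12  ]
web S [0.596  0.1128 0.12  ]
lug [0.5464 0.0164 0.035 ] stop [0.5018 0.0842 0.035 ]
```

Request:
{"fn": "step_arm", "kwargs": {
  "motion": [
    [1,[0.0476,-0.0365,0],0],
    [1,[0.0476,-0.0365,0],0],
    [1,[0.0476,-0.0365,0],0],
    [1,[0.0476,-0.0365,0],0],
    [1,[0.0476,-0.0365,0],0],
    [1,[0.0476,-0.0365,0],0],
    [1,[0.0476,-0.0365,0],0],
    [1,[0.0476,-0.0365,0],0],
    [1,[0.0476,-0.0365,0],0],
    [1,[0.0476,-0.0365,0],0],
    [1,[0.0476,-0.0365,0],0],
    [1,[0.0476,-0.0365,0],0]
  ]
}}

```text
t: 1.6
eef_pos: [0.5822, 0.0847, 0.4043]
tcp_rot: [180.0, 0.0, 21.6]
wrist_force: [-0.5, -0.9, 0.0]
grip_width: 0.0942
gripper_force: 0.0
```

Request:
{"fn": "step_arm", "kwargs": {
  "motion": [
    [1,[0,0,0],-0.17],
    [1,[0,0,0],-0.17],
    [1,[0,0,0],-0.17],
    [1,[0,0,0],-0.17],
    [1,[0,0,0],0],
    [1,[0,0,0],0]
  ]
}}

```text
t: 2.35
eef_pos: [0.5815, 0.0827, 0.4044]
tcp_rot: [-180.0, 0.0, 60.4]
wrist_force: [0.0, 0.1, -0.9]
grip_width: 0.0937
gripper_force: 0.0
```

```bash
cat >> h.py <<'E'
def go(s,x,y,z,yaw):
    "tool-frame shift (at present yaw) and twist to reach the TCP target"
    p=s["eef_pos"]; a=np.radians(s["tcp_rot"][2]); d=np.array([x,y,z])-p
    dx=d[0]*np.cos(a)+d[1]*np.sin(a); dy=d[0]*np.sin(a)-d[1]*np.cos(a)
    tw=-((yaw-s["tcp_rot"][2]+180)%360-180)
    print("t",round(s["t"],2),"pos",p.round(4),"rot",s["tcp_rot"].round(2),"F",s["wrist_force"].round(1),"M",s["ft_torque"].round(2),"w",round(s["grip_width"],4),"gf",s["gripper_force"],"| shift",np.round([dx,dy,-d[2]],4),"twist",round(np.radians(tw),4))
E
python3 - <<'E'
from h import *
from cell import robot
s=robot.state(); go(s,.582,.083,.278,60.5); print(s["joints"].round(1))
c=robot.camera("wrist"); pickle.dump(c,open("w1.pkl","wb")); cv2.imwrite("pics/w1.png",c["img"])
for X in [(.599,.1115,.12),(.5669,.0529,.12)]: print(proj(c,X))
E
```

```text
t 2.35 pos [0.5815 0.0827 0.4044] rot [-1.7998e+02  2.0000e-02  6.0410e+01] F [ 0.   0.1 -0.9] M [-0.01 -0.01  0.02] w 0.0937 gf 0.0 | shift [0.0005 0.0003 0.1264] twist -0.0015
[ 1.3 16.9 84.7 -0.  78.4 30.9]
[317.71541903 164.95130065]
[318.76403897 234.46774649]
```

View pics/w1.png

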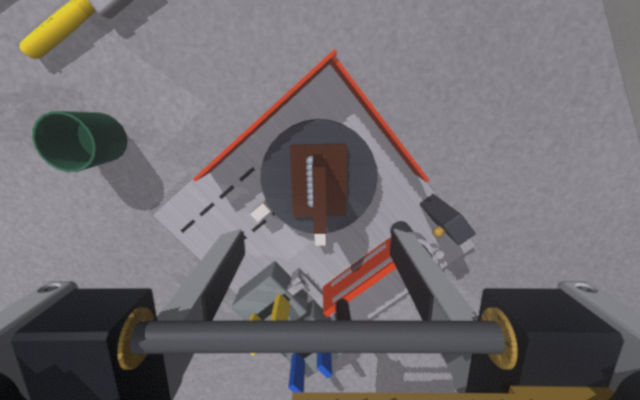

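Request:
{"fn": "step_arm", "kwargs": {
  "motion": [
    [1,[0,0,0.04],0],
    [1,[0,0,0.04],0],
    [1,[0,0,0.03],0],
    [1,[0,0,0.016],0],
    [-1,[0,0,0],0],
    [-1,[0,0,0],0],
    [-1,[0,0,0],0],
    [-1,[0,0,0],0],
    [-1,[0,0,0],0],
    [-1,[0,0,0],0],
    [-1,[0,0,0],0],
    [-1,[0,0,0],0]
  ],
  "squeeze": 20
}}

```text
t: 3.9
eef_pos: [0.5815, 0.0828, 0.2786]
tcp_rot: [-180.0, 0.0, 60.5]
wrist_force: [-0.3, 0.1, 0.0]
grip_width: 0.017
gripper_force: 0.0
```

Request:
{"fn": "step_arm", "kwargs": {
  "motion": [
    [-1,[0,0,0],0.1],
    [-1,[0,0,0],0.15],
    [-1,[0,0,0],0.15],
    [-1,[0,0,0],0.15],
    [-1,[0,0,0],0.15],
    [-1,[0,0,0],0.1],
    [-1,[0,0,0],0.0]
  ]
}}

```text
t: 4.78
eef_pos: [0.582, 0.0826, 0.2786]
tcp_rot: [180.0, -0.1, 14.8]
wrist_force: [2.2, -0.1, -0.8]
grip_width: 0.0119
gripper_force: 20.0
```

Run:
```python
from h import *
from cell import robot
go(robot.state(),.582,.083,.278,10.6)
```

```text
t 4.78 pos [0.582  0.0826 0.2786] rot [ 1.7997e+02 -6.0000e-02  1.4770e+01] F [ 2.2 -0.1 -0.8] M [-0.06 -0.2  -0.1 ] w 0.0119 gf 19.99913603067398 | shift [ 0.0001 -0.0003  0.0006] twist 0.0728
```

Request:
{"fn": "step_arm", "kwargs": {
  "motion": [
    [-1,[0,0,0],0.025],
    [-1,[0,0,0],0.025],
    [-1,[0,0,0],0.02],
    [-1,[0,0,0],0.0]
  ]
}}

```text
t: 5.28
eef_pos: [0.5819, 0.0827, 0.2786]
tcp_rot: [180.0, -0.1, 10.7]
wrist_force: [4.1, 0.6, -3.5]
grip_width: 0.0121
gripper_force: 20.0
```

Run:
```python
from h import *
from cell import robot
go(robot.state(),.582,.083,.278,10.6)
```

```text
t 5.28 pos [0.5819 0.0827 0.2786] rot [ 1.7998e+02 -6.0000e-02  1.0690e+01] F [ 4.1  0.6 -3.5] M [-0.11 -0.53 -0.02] w 0.0121 gf 19.99923974275589 | shift [ 0.0001 -0.0003  0.0006] twist 0.0015
```

Request:
{"fn": "step_arm", "kwargs": {
  "motion": [
    [-1,[0,0,0],0.02],
    [-1,[0,0,0],0.02],
    [-1,[0,0,0],0.0]
  ]
}}

```text
t: 5.65
eef_pos: [0.5819, 0.0828, 0.2787]
tcp_rot: [180.0, -0.1, 8.4]
wrist_force: [4.5, 0.6, -4.3]
grip_width: 0.0118
gripper_force: 20.0
```

Run:
```python
from h import *
from cell import robot
go(robot.state(),.582,.083,.278,10.6)
```

```text
t 5.65 pos [0.5819 0.0828 0.2787] rot [ 1.7998e+02 -7.0000e-02  8.4100e+00] F [ 4.5  0.6 -4.3] M [-0.08 -0.75  0.25] w 0.0118 gf 20.00552326440811 | shift [ 0.0001 -0.0002  0.0007] twist -0.0382
```

Request:
{"fn": "step_arm", "kwargs": {
  "motion": [
    [1,[0,0,0],0],
    [1,[0,0,0],0],
    [1,[0,0,0],0],
    [1,[0,0,0],0],
    [1,[0,0,0],0],
    [1,[0,0,-0.02],0],
    [1,[0,0,-0.05],0],
    [1,[0,0,-0.05],0],
    [1,[0,0,0],0],
    [1,[0,0,0],0]
  ]
}}

```text
t: 6.9
eef_pos: [0.5811, 0.0827, 0.3981]
tcp_rot: [180.0, 0.1, 8.4]
wrist_force: [0.6, -0.0, -0.4]
grip_width: 0.0939
gripper_force: 0.0
```

Run:
```python
from h import *
from cell import robot
s=robot.state()
go(s,.4431,-.0293,.38,100.6); go(s,.4431,-.0293,.38,-79.4); print(s["joints"].round(1))
c=robot.camera("wrist"); pickle.dump(c,open("w2.pkl","wb"))
cv2.imwrite("pics/w2.png",c["img"])
```

```text
t 6.9 pos [0.5811 0.0827 0.3981] rot [1.80e+02 5.00e-02 8.41e+00] F [ 0.6 -0.  -0.4] M [-0.02 -0.01  0.  ] w 0.0939 gf 0.0 | shift [-0.1529  0.0906  0.0181] twist -1.609
t 6.9 pos [0.5811 0.0827 0.3981] rot [1.80e+02 5.00e-02 8.41e+00] F [ 0.6 -0.  -0.4] M [-0.02 -0.01  0.  ] w 0.0939 gf 0.0 | shift [-0.1529  0.0906  0.0181] twist 1.5326
[ 1.3 17.1 85.3 -0.  77.6 82.9]
```

View pics/w2.png

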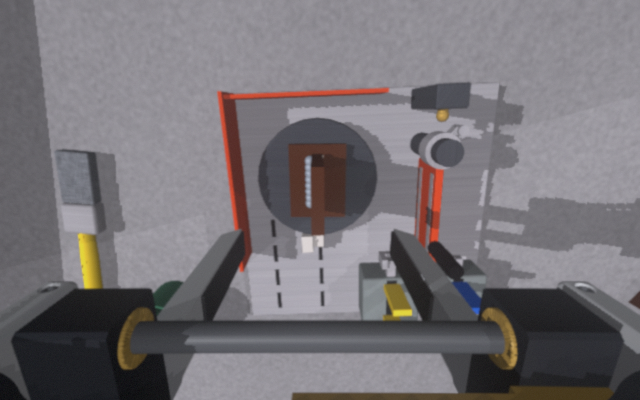

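Request:
{"fn": "step_arm", "kwargs": {
  "motion": [
    [1,[-0.0382,0.0226,0],0],
    [1,[-0.0382,0.0226,0],0],
    [1,[-0.0382,0.0226,0],0],
    [1,[-0.0382,0.0226,0.018],0],
    [1,[0,0,0],-0.1609],
    [1,[0,0,0],-0.1609],
    [1,[0,0,0],-0.1609],
    [1,[0,0,0],-0.1609],
    [1,[0,0,0],-0.1609]
  ]
}}

```text
t: 8.07
eef_pos: [0.443, -0.0289, 0.3788]
tcp_rot: [-179.8, 0.1, 54.8]
wrist_force: [-0.1, 0.5, -0.8]
grip_width: 0.0939
gripper_force: 0.0
```

Request:
{"fn": "step_arm", "kwargs": {
  "motion": [
    [1,[0,0,0],-0.1609],
    [1,[0,0,0],-0.1609],
    [1,[0,0,0],-0.1609],
    [1,[0,0,0],-0.1609],
    [1,[0,0,0],-0.1609],
    [1,[0,0,0],0],
    [1,[0,0,0],0]
  ]
}}

```text
t: 8.95
eef_pos: [0.4434, -0.029, 0.3798]
tcp_rot: [-179.9, -0.0, 100.5]
wrist_force: [0.6, -0.1, 0.3]
grip_width: 0.094
gripper_force: 0.0
```

Run:
```python
from h import *
from cell import robot
s=robot.state()
go(s,.4431,-.0293,.267,100.6)
d=pickle.load(open("c0.pkl","rb"));T,S=d["top"],d["scene"]
for t,q in [((318,233.1),(312.88,196.94)),((322,251.9),(300.92,190.72)),((351.5,226),(295.41,213.39)),((355.6,244.7),(283.38,206.68))]:
    print(onz(S,q,.082).round(4), onz(T,t,.103).round(4))
```

```text
t 8.95 pos [ 0.4434 -0.029   0.3798] rot [-1.7990e+02 -4.0000e-02  1.0047e+02] F [ 0.6 -0.1  0.3] M [ 0.07 -0.07 -0.04] w 0.094 gf 0.0 | shift [-0.0003 -0.0004  0.1128] twist -0.0023
[ 0.4671 -0.0225  0.082 ] [ 0.4696 -0.0244  0.103 ]
[ 0.4245 -0.0321  0.082 ] [ 0.4264 -0.0324  0.103 ]
[ 0.4824 -0.1022  0.082 ] [ 0.4839 -0.1018  0.103 ]
[ 0.4397 -0.1113  0.082 ] [ 0.4408 -0.1099  0.103 ]
```

Request:
{"fn": "step_arm", "kwargs": {
  "motion": [
    [1,[0,-0.0014,0.04],0],
    [1,[0,0,0.04],0],
    [1,[0,0,0.025],0],
    [1,[0,0,0.0078],0],
    [-1,[0,0,0],0],
    [-1,[0,0,0],0],
    [-1,[0,0,0],0],
    [-1,[0,0,0],0],
    [-1,[0,0,0],0],
    [-1,[0,0,0],0],
    [-1,[0,0,0],0],
    [-1,[0,0,0],0]
  ],
  "squeeze": 30
}}

```text
t: 10.45
eef_pos: [0.4431, -0.0293, 0.2685]
tcp_rot: [179.8, 0.0, 100.6]
wrist_force: [3.3, 1.8, 3.2]
grip_width: 0.0296
gripper_force: 30.0
```

Request:
{"fn": "step_arm", "kwargs": {
  "motion": [
    [-1,[0,0,0],0],
    [-1,[0,0,0],0],
    [-1,[0,0,0],0],
    [-1,[0,0,0],0]
  ]
}}

```text
t: 10.95
eef_pos: [0.4432, -0.0293, 0.2685]
tcp_rot: [179.8, 0.0, 100.6]
wrist_force: [4.7, 2.2, 6.2]
grip_width: 0.0293
gripper_force: 30.0
```

Run:
```python
from h import *
from cell import robot
go(robot.state(),.4431,-.0293,.267,100.6)
```

```text
t 10.95 pos [ 0.4432 -0.0293  0.2685] rot [1.7982e+02 4.0000e-02 1.0058e+02] F [4.7 2.2 6.2] M [ 0.36 -0.74  0.08] w 0.0293 gf 30.005376935005188 | shift [ 0.     -0.0001  0.0015] twist -0.0003
```

Request:
{"fn": "step_arm", "kwargs": {
  "motion": [
    [1,[0,0,0],0],
    [1,[0,0,0],0],
    [1,[0,0,0],0],
    [1,[0,0,0],0],
    [1,[0,0,0],0],
    [1,[0,0,-0.04],0],
    [1,[0,0,-0.04],0],
    [1,[0,0,0],0],
    [1,[-0.04,0,0],0],
    [1,[-0.039,0,0],0],
    [1,[0,0,0],0],
    [1,[0,0,0],0]
  ]
}}

```text
t: 12.45
eef_pos: [0.4562, -0.1066, 0.3468]
tcp_rot: [-179.9, -0.1, 100.6]
wrist_force: [-0.4, 0.7, 0.5]
grip_width: 0.0941
gripper_force: 0.0
```

Run:
```python
from h import *
from cell import robot
go(robot.state(),.4569,-.1072,.2675,100.6)
```

```text
t 12.45 pos [ 0.4562 -0.1066  0.3468] rot [-1.7988e+02 -1.0000e-01  1.0056e+02] F [-0.4  0.7  0.5] M [-0.   -0.14 -0.  ] w 0.0941 gf 0.0 | shift [-0.0007  0.0006  0.0793] twist -0.0006
```

Request:
{"fn": "step_arm", "kwargs": {
  "motion": [
    [1,[-0.0007,0.0004,0.03],0],
    [1,[0,0,0.03],0],
    [1,[0,0,0.0185],0],
    [1,[0,0,0],0],
    [-1,[0,0,0],0],
    [-1,[0,0,0],0],
    [-1,[0,0,0],0],
    [-1,[0,0,0],0],
    [-1,[0,0,0],0],
    [-1,[0,0,0],0],
    [-1,[0,0,0],0],
    [-1,[0,0,0],0]
  ],
  "squeeze": 30
}}

```text
t: 13.95
eef_pos: [0.458, -0.1075, 0.2698]
tcp_rot: [179.9, 0.0, 100.6]
wrist_force: [3.3, 1.8, 1.9]
grip_width: 0.0293
gripper_force: 30.0
```

Request:
{"fn": "step_arm", "kwargs": {
  "motion": [
    [-1,[0,0,0],0],
    [-1,[0,0,0],0],
    [-1,[0,0,0],0],
    [-1,[0,0,0],0]
  ]
}}

```text
t: 14.45
eef_pos: [0.458, -0.1075, 0.2698]
tcp_rot: [179.9, 0.0, 100.6]
wrist_force: [4.2, 3.0, 1.7]
grip_width: 0.0296
gripper_force: 30.0
```

Run:
```python
from h import *
from cell import robot
go(robot.state(),.4569,-.1072,.2675,100.6)
```

```text
t 14.45 pos [ 0.458  -0.1075  0.2698] rot [1.7986e+02 3.0000e-02 1.0057e+02] F [4.2 3.  1.7] M [ 0.46 -0.77 -0.01] w 0.0296 gf 30.002172589302063 | shift [ 0.0005 -0.001   0.0023] twist -0.0005
```

Request:
{"fn": "step_arm", "kwargs": {
  "motion": [
    [1,[0,0,0],0],
    [1,[0,0,0],0],
    [1,[0,0,0],0],
    [1,[0,0,0],0],
    [1,[0,0,0],0],
    [1,[0,0,-0.05],0],
    [1,[0,0,-0.05],0],
    [1,[0,0,0],0.157],
    [1,[0,0,0],0.157],
    [1,[0,0,0],0.157],
    [1,[0,0,0],0.157],
    [1,[0,0,0],0.157]
  ]
}}

```text
t: 15.95
eef_pos: [0.4572, -0.1075, 0.3693]
tcp_rot: [-180.0, 0.0, 55.3]
wrist_force: [-0.1, 0.3, 0.9]
grip_width: 0.0943
gripper_force: 0.0
```

Request:
{"fn": "step_arm", "kwargs": {
  "motion": [
    [1,[0,0,0],0.157],
    [1,[0,0,0],0.157],
    [1,[0,0,0],0.157],
    [1,[0,0,0],0.157],
    [1,[0,0,0],0.157],
    [1,[0,0,0],0],
    [1,[0,0,0],0]
  ]
}}

```text
t: 16.82
eef_pos: [0.4572, -0.1075, 0.3693]
tcp_rot: [180.0, 0.0, 10.8]
wrist_force: [-0.5, -0.7, 1.1]
grip_width: 0.0938
gripper_force: 0.0
```

Run:
```python
from h import *
from cell import robot
s=robot.state()
go(s,.535,-.0515,.29,10.6);print(s["joints"].round(1))
c=robot.camera("scene"); pickle.dump(c,open("s2.pkl","wb"))
w=robot.camera("wrist"); pickle.dump(w,open("w3.pkl","wb"))
a=cv2.resize(c["img"][165:285,265:425],None,fx=4,fy=4,interpolation=2)
b=cv2.resize(w["img"],(640,400))[:, :]
b=cv2.resize(b,(480,300)); a=cv2.copyMakeBorder(a[:480],0,0,0,0,0)
o=np.zeros((600,640,3),np.uint8); o[:300,:400]=cv2.resize(a,(400,300)); o[300:,:480]=b
cv2.imwrite("pics/m3.png",o)
```

```text
t 16.82 pos [ 0.4572 -0.1075  0.3693] rot [1.800e+02 1.000e-02 1.077e+01] F [-0.5 -0.7  1.1] M [ 0.02 -0.07  0.01] w 0.0938 gf 0.0 | shift [ 0.0869 -0.0405  0.0793] twist 0.003
[-21.7   8.1 101.7  -0.   70.2  57.5]
```

View pics/m3.png

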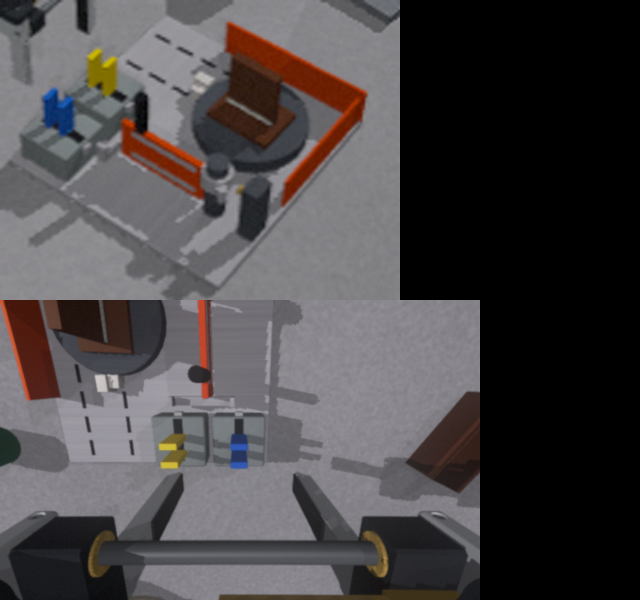

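Request:
{"fn": "step_arm", "kwargs": {
  "motion": [
    [1,[0.043,-0.02,0],0],
    [1,[0.0438,-0.0205,0],0],
    [1,[0,0,0.04],0],
    [1,[0,0,0.039],0],
    [-1,[0,0,0],0],
    [-1,[0,0,0],0],
    [-1,[0,0,0],0],
    [-1,[0,0,0],0],
    [-1,[0,0,0],0],
    [-1,[0,0,0],0],
    [-1,[0,0,0],0],
    [-1,[0,0,0],0]
  ],
  "squeeze": 25
}}

```text
t: 18.42
eef_pos: [0.5351, -0.0519, 0.2903]
tcp_rot: [180.0, 0.0, 10.7]
wrist_force: [0.3, -3.5, 0.9]
grip_width: 0.0176
gripper_force: 2.0
```

Request:
{"fn": "step_arm", "kwargs": {
  "motion": [
    [-1,[0,0,0],0],
    [-1,[0,0,0],0],
    [-1,[0,0,0],0],
    [-1,[0,0,0],0]
  ]
}}

```text
t: 18.92
eef_pos: [0.5352, -0.0521, 0.2903]
tcp_rot: [179.9, 0.0, 10.7]
wrist_force: [-1.1, -4.3, -1.3]
grip_width: 0.0158
gripper_force: 25.0
```

Run:
```python
from h import *
from cell import robot
s=robot.state()
go(s,.535,-.0515,.29,10.6);print(s["joints"].round(1))
```

```text
t 18.93 pos [ 0.5352 -0.0521  0.2903] rot [179.93   0.    10.65] F [-1.1 -4.3 -1.3] M [-0.84  0.05 -0.01] w 0.0158 gf 24.999875128269196 | shift [-0.0001 -0.0007  0.0003] twist 0.0009
[-1.300e+01  1.780e+01  1.008e+02 -1.000e-01  6.130e+01  6.640e+01]
```

Request:
{"fn": "step_arm", "kwargs": {
  "motion": [
    [-1,[0.0001,0.0052,0],-0.05],
    [-1,[0.0005,0.0105,0],-0.1],
    [-1,[0.0005,0.0105,0],-0.1],
    [-1,[0.0005,0.0105,0],-0.1],
    [-1,[0.0005,0.0105,0],-0.1],
    [-1,[0,0,0],0]
  ],
  "squeeze": 35
}}

```text
t: 19.68
eef_pos: [0.553, -0.0945, 0.2903]
tcp_rot: [-179.8, 0.1, 36.3]
wrist_force: [-3.5, -1.1, 4.2]
grip_width: 0.0152
gripper_force: 35.0
```

```bash
cat > g.py <<'E'
from h import *
from cell import robot
s=robot.state(); go(s,.6577,-.1360,.29,100.6)
v=s["eef_pos"][:2]-np.array([.6383,-.0327]); print("r",np.linalg.norm(v).round(4),"gate deg",np.degrees(np.arctan2(v[1],v[0]))%360-190.6)
E
python3 g.py
```

```text
t 19.68 pos [ 0.553  -0.0945  0.2903] rot [-1.7984e+02  8.0000e-02  3.6320e+01] F [-3.5 -1.1  4.2] M [-0.27  0.65 -0.02] w 0.0152 gf 35.00123977661133 | shift [0.0598 0.0955 0.0003] twist -1.1219
r 0.1054 gate deg 25.319369780871256
```

Request:
{"fn": "step_arm", "kwargs": {
  "motion": [
    [-1,[0.0005,0.0105,0],-0.1],
    [-1,[0.0005,0.0105,0],-0.1],
    [-1,[0.0005,0.0105,0],-0.1],
    [-1,[0.0005,0.0105,0],-0.1],
    [-1,[0.0005,0.0105,0],-0.1],
    [-1,[0.0005,0.0105,0],-0.1],
    [-1,[0,0,0],0]
  ]
}}

```text
t: 20.55
eef_pos: [0.6032, -0.133, 0.2903]
tcp_rot: [-179.9, 0.2, 70.8]
wrist_force: [-5.8, -6.6, 3.2]
grip_width: 0.0155
gripper_force: 35.0
```

```bash
python3 g.py
```

```text
t 20.55 pos [ 0.6032 -0.133   0.2903] rot [-179.93    0.23   70.77] F [-5.8 -6.6  3.2] M [-1.2   0.75 -0.05] w 0.0155 gf 35.00044584274292 | shift [0.0151 0.0525 0.0003] twist -0.5207
r 0.1063 gate deg 60.10284668950749
```

Request:
{"fn": "step_arm", "kwargs": {
  "motion": [
    [-1,[0.0006,0.0105,0],-0.1],
    [-1,[0.0006,0.0105,0],-0.1],
    [-1,[0.0006,0.0105,0],-0.1],
    [-1,[0.0006,0.0105,0],-0.1],
    [-1,[0.0006,0.0105,0],-0.1],
    [-1,[0.0002,0.0028,0],-0.025],
    [-1,[0,0,0],0],
    [-1,[0,0,0],0]
  ]
}}

```text
t: 21.55
eef_pos: [0.6585, -0.1378, 0.2904]
tcp_rot: [-180.0, 0.4, 100.8]
wrist_force: [-2.1, -11.2, -0.6]
grip_width: 0.0149
gripper_force: 35.0
```

```bash
python3 g.py
python3 - <<'E'
from h import *
from cell import robot
o=np.zeros((600,640,3),np.uint8)
a=robot.camera("top")["img"][130:280,220:390]; b=robot.camera("scene")["img"][165:285,265:425]
o[:300,:340]=cv2.resize(a,(340,300)); o[300:,:400]=cv2.resize(b,(400,300)); cv2.imwrite("pics/m4.png",o)
E
```

```text
t 21.55 pos [ 0.6585 -0.1378  0.2904] rot [-179.99    0.42  100.81] F [ -2.1 -11.2  -0.6] M [-1.91  0.14  0.03] w 0.0149 gf 34.999850392341614 | shift [ 0.0019 -0.0005  0.0004] twist 0.0036
r 0.107 gate deg 90.28538716842755
```

View pics/m4.png

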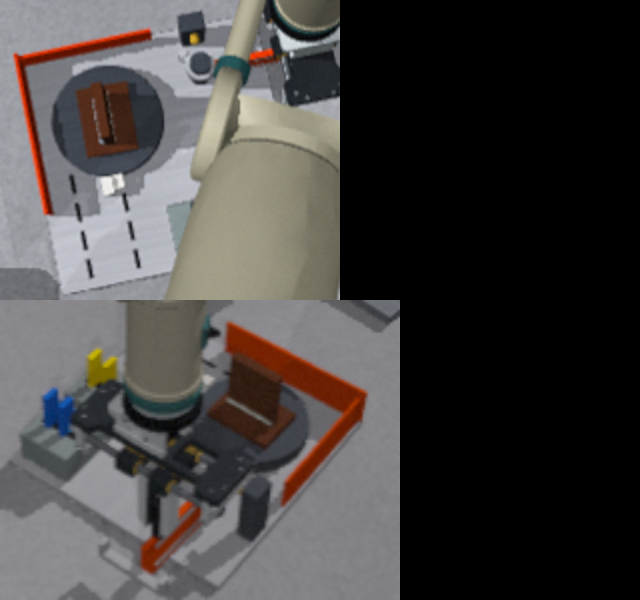

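Request:
{"fn": "step_arm", "kwargs": {
  "motion": [
    [-1,[0.0008,0,0],0],
    [-1,[0.0007,0,0],0],
    [-1,[0,0,0],0],
    [-1,[0,0,0],0]
  ]
}}

```text
t: 22.15
eef_pos: [0.6583, -0.1373, 0.2905]
tcp_rot: [-180.0, 0.6, 100.8]
wrist_force: [-1.2, -14.9, -2.7]
grip_width: 0.0153
gripper_force: 35.0
```

```bash
python3 g.py; python3 -c "
from cell import robot
print(robot.job_done())"
```

```text
t 22.15 pos [ 0.6583 -0.1373  0.2905] rot [-180.      0.56  100.81] F [ -1.2 -14.9  -2.7] M [-2.3   0.03 -0.06] w 0.0153 gf 34.999642968177795 | shift [ 0.0014 -0.0004  0.0005] twist 0.0036
r 0.1065 gate deg 90.22921117183424
the job is handed in; nothing more can be done
None
```

I handed the job in at 22 s: the weld piece is turned with its lug against the stop, the yellow and then the blue catch is fully squeezed, and the gate is held at about 90° with the gripper still on the handle (no verdict was returned).

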